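# Set the phone holder's jaw to the gauge mark with its thumbwheel

### The arm

A 7-joint arm with a two-finger parallel gripper is mounted at the origin on the work surface. World frame = base frame: x ahead of the robot, y to its left, z up, the work surface at z = 0. Lengths are in m, angles in rad, forces in N, time in s.
With the tool pointing down it reaches from about 0.425 to 0.825 m from the base axis. Payload 3.6 kg.
Tool frame: the origin (TCP) lies midway between the tips of the shut fingers; the grasp point (between the pads) lies 19 mm behind it (ctrl.grasp_offset is the distance from the TCP to the grasp point, in m); z points along the fingers, y is the direction in which the jaws open and shut (so a half turn about z gives the same grasp; the last joint's range is limited). The gripper opens to 85 mm and grips with 20 to 120 N. Pads are 22 mm wide; open, the fingers measure 114 mm over their backs; the gripper's body (76 mm by 85 mm) begins 54 mm behind the grasp point. The pads swing forward as they close: fully open they stand 13 mm farther back than shut.
Start: joints at [-1.351, 0.615, -0.013, 1.423, 0.008, 1.103, -0.04], TCP at [0.159, 0.63, 0.231] pointing down, gripper open.
Joint ranges: [-3.12, 3.12], [-0.3, 2.06], [-1.34, 1.32], [0.26, 2.42], [-1.36, 4.5], [0.01, 1.98], [-2.84, 2.84]. Speed limits (rad/s): [2.79, 2.79, 3.14, 3.14, 3.14, 3.14, 3.14].

### API

Orientations are given as a unit quaternion [w, x, y, z].
In Python, from bench import monitor, imaging, ctrl gives the robot as it stands. The module is installed in compiled form; this text tells all that it offers.
- The arm moves only by the tool carry_out, never from a script. Its argument "moves" is a list of rows, each a list of 2 entries, a list of its own where there are three numbers: the shift along the tool's x, y, z in mm, then the turn about the tool's z in rad. A call has exactly 8 rows; each row is the pose to reach, as a shift and turn from the pose commanded when the call began, along the tool's axes at that moment; what a row does not reach only later rows make up. A row lasts 1/8 s, in which the tool goes at most 62.5 mm and 10.7 degrees, less where a joint would pass 70% of its speed; a pose out of reach is approached as far as the arm can. A call with a gripper value outside its range is refused whole. "fingers" is the finger opening in mm, from 0 to 85.4, set as the call begins (left out, the last holds). The fingers move at their own pace and stop on an object; "force" is the grip in N (left out, the last holds). Time passes only in rows, so rows that repeat a pose let the fingers close, or fill a call up. It gives the time, the measured TCP pose, the force and the opening at its end, in the units of the state.
- monitor.observe(): the state, without advancing time (a new reading comes with each control period).
- imaging.snapshot(name): name is "scene" or "top" or "wrist"; returns the picture (420x560x3 uint8, red, green, blue); there is no depth.
- imaging.camera_params(name): a dict with "fx", "fy", "cx", "cy" (pixels), "cam_to_world" (4x4, takes a point from camera to world coordinates); the wrist camera has in their place "hand_eye" (4x4, takes a point from camera to tool coordinates, whose origin is the TCP and whose axes are the flange's). Camera axes: x right, y down, z forward; pixel columns grow to the right and rows downward; lengths in m; the calibration is good to about 2 mm. The wrist camera is an equidistant fisheye: a pixel r from the principal point sees the ray r / f radians off the axis. A picture is of the moment at which its call begins: read the wrist's pose just before it. camera_params takes no time and is no camera call.
- ctrl.hand_in(): hands the job in, once; it reports no verdict.
The state is a dict: "t": time; "qpos": joint angles; "joint_velocities": joint speeds; "joint_torque": joint torques, N m; "tcp_pos": TCP position; "tcp_rot": TCP orientation; "force": force on the tool from outside, world axes, zero at the start; "torque": the same for the moment, N m; "finger_gap": opening from 0.0 (shut) to 1.0 (fully open).
Only numpy, scipy, OpenCV 4.12 (cv2) and the standard library are available. Lean on these libraries where they do the work, as an engineer would, in place of code of your own. Each camera call takes 0.05 s, during which the arm holds its last target.

### The job

Close the gap of the phone-holding fixture to its gauge mark: with a fingertip, roll the top of the knurled brass wheel, stroke by stroke, until the white pointer of the blue jaw stands level with the red mark, within the width of the red band, and then lift the finger clear. Move the jaw only by the wheel, never by touching the jaw itself, and leave the jar, phone and other things around it where they are: nothing is picked up.

Things in the scene. Friction and masses are not known exactly. Their poses are not given: they have to be found in the camera images.
- fixture: Grey phone-holding fixture fixed to the bench: base plate 250 x 140 x 12 high. Origin at table height on the jaws' centre line; +x is the way the blue jaw moves to close the gap, +y the side of the brass wheel (towards the robot, give or take 25 degrees), z up. The dark fixed jaw (top 48 above the table) has its gripping face at local x = +86.
- jaw: Blue sliding jaw, 24 along x, 80 across, top 48 above the table, with a steel rack bar on its wheel side (115 long, fixture local y 51 to 63, top 63 above the table). Its gripping face is 12 ahead (+x) of its origin. Slides along the fixture's x, 75 in all, and stays where it is left. Not to be touched: only the wheel moves it.
- wheel: Brass thumbwheel, 24 wide, 61 over its 24 rounded ridges (2.5 high). Origin on the axle, mid-width, at fixture local (-20, 105, 45); axle level along the fixture's y; the frame turns with the wheel. Top of the rim 75.5 above the table, open from above; two grey side plates, outer faces 20 either side of mid-width, reach up to 56.
- wheel_top (a point): Highest point of the wheel's rim, mid-width, fixed to the fixture (does not turn). Rolling the rim here towards the fixture's +x moves the jaw to +x and narrows the gap: 12 of jaw travel per radian, 0.4 per 1 of rim travel. Rolling back widens it. It resists with about 2 N at the rim and stays where it is left; several strokes are needed.
- pointer (a point): End of the jaw's white pointer (3 wide), on the jaw's -y side, 26 above the table, at the jaw's centre line; moves with the jaw. It ends just beside the scale bar's red mark.
- gauge (a point): Red gauge mark on the black scale bar: a band 8 wide along the fixture's x, 22 long across it. This point is the middle of the band's end nearest the pointer, 25 above the table; axes as the fixture's. At the start it lies 15 to 60 to the +x side of the pointer. The setting is right when pointer and mark agree along the fixture's x.
- jar: Bystander, loose, to be left alone: small flux jar with a yellow cap, 44 across, 45 high. Origin at the middle of its underside.
- driver: Bystander, loose, to be left alone: small screwdriver with a green handle, 150 long, lying.
- phone: Bystander, loose, to be left alone: phone, 147 x 71 x 8, lying flat, black screen up. Origin at the middle of its underside.
- tray: Bystander, loose, to be left alone: blue two-part screw tray, 70 x 100 x 18 high. Origin at the middle of its underside.
- can: Bystander, loose, to be left alone: red can with a white cap, 56 across, 110 high. Origin at the middle of its underside.
- cup: Bystander, loose, to be left alone: blue ceramic cup, 68 across, 85 high. Origin at the middle of its underside.
- meter: Bystander, loose, to be left alone: black analogue multimeter, 150 x 90 x 42 high, lying. Origin at the middle of its underside.

How it is judged:
On the way:
1. a finger is on the wheel (contact force between the fingers and wheel above 0.5 N), for 0.1 s.
At the end, for the whole second after the job is handed in: The pointer is within 4 mm of the middle of the red mark along the scale (inside the 8 mm band), jaw and wheel at rest, and every bystander within 15 mm of its starting place (x of pointer in the frame of gauge between -0.004 and 0.004 m and linear speed of jaw below 0.003 m/s and angular speed of wheel below 0.1 rad/s and distance of each of jar, driver, phone, tray, can, cup, meter from where it was at the start of the episode below 0.015 m); the robot touches nothing.
It fails at once if the jaw is touched instead of being moved by the wheel (over 1 N) (contact force between anything else and jaw above 1 N).
It fails at once if a bystander is moved or lifted by more than 15 mm (distance of any of jar, driver, phone, tray, can, cup, meter from where it was at the start of the episode above 0.015 m).
It also fails if it takes over 58 s, if anything falls off the work surface, if the arm or the gripper's body presses on something with over 40 N, if the wrist force passes 120 N, or if a joint passes its speed limit or range.

## Working session

There is one attempt and no reset: what is moved stays moved. The work goes in short steps, Python scripts to look and compute and a tool call to move; the robot and the scene stay as the last step left them, time stands still between calls to the robot, and variables do not carry over. Pictures are saved under pics/ and viewed, and the job is handed in when it is done.

Besides the shell and the picture viewer there is one more tool, called after "Request:" by a JSON object that holds its "api" and its "payload". carry_out: Moves the arm, as the interface text tells. Its arguments: {"type":"object","properties":{"moves":{"type":"array"},"fingers":{"type":"number"},"force":{"type":"number"}},"required":["moves"]}

```bash
mkdir -p pics
python3 - <<'E'
from bench import monitor, imaging, ctrl
import cv2
s=monitor.observe();print(s)
for n in("scene","top","wrist"):
    cv2.imwrite(f"pics/{n}0.png",imaging.snapshot(n)[:,:,::-1]);print(n,imaging.camera_params(n))
E
```

```text
{'t': 0.0, 'qpos': array([-1.35049086,  0.61591477, -0.01265906,  1.42494103,  0.00812282,
        1.10336794, -0.04041538]), 'joint_velocities': array([ 0.00202756, -0.00215547,  0.00033183, -0.00058457,  0.0016494 ,
        0.00060413,  0.0011084 ]), 'joint_torque': array([ 5.20322628e-04, -4.69228864e+01,  2.59237206e-01, -1.71026015e+01,
        1.00030602e-02,  9.82219266e-03, -7.01299967e-06]), 'tcp_pos': array([0.15858541, 0.62955877, 0.23012694]), 'tcp_rot': array([-1.42275289e-04,  1.23041720e-01,  9.92400660e-01, -1.28247656e-03]), 'force': array([-0.61242172,  0.51977025,  0.1668213 ]), 'torque': array([ 0.0127367 , -0.02380998, -0.01006312]), 'finger_gap': 0.9989549949974807}
scene {'fx': 459.3871145279615, 'fy': 459.3871145279615, 'cx': 272.60331107818, 'cy': 213.17618137023, 'cam_to_world': array([[-0.79708349,  0.38552094, -0.46479191,  1.06816036],
       [ 0.60386027,  0.51303185, -0.61004188,  0.62691343],
       [ 0.00326913, -0.76692367, -0.64173   ,  0.8375479 ],
       [ 0.        ,  0.        ,  0.        ,  1.        ]])}
top {'fx': 453.17412013280546, 'fy': 453.17412013280546, 'cx': 279.52881023492955, 'cy': 212.3915945790506, 'cam_to_world': array([[ 0.01280717, -0.99671455,  0.07997552,  0.40735946],
       [-0.99987961, -0.01206496,  0.00975675, -0.1153319 ],
       [-0.00875979, -0.08009085, -0.99674908,  1.21111677],
       [ 0.        ,  0.        ,  0.        ,  1.        ]])}
wrist {'fx': 325.19226210127806, 'fy': 325.19226210127806, 'cx': 275.73266502990003, 'cy': 211.0429447501384, 'hand_eye': array([[ 1.46663784e-03, -9.61849322e-01, -2.73575824e-01,
         6.79505723e-02],
       [ 9.99998781e-01,  1.55720001e-03, -1.13883337e-04,
         4.28853409e-04],
       [ 5.35550887e-04, -2.73575324e-01,  9.61850433e-01,
        -1.43102509e-01],
       [ 0.00000000e+00,  0.00000000e+00,  0.00000000e+00,
         1.00000000e+00]])}
```

View pics/scene0.png

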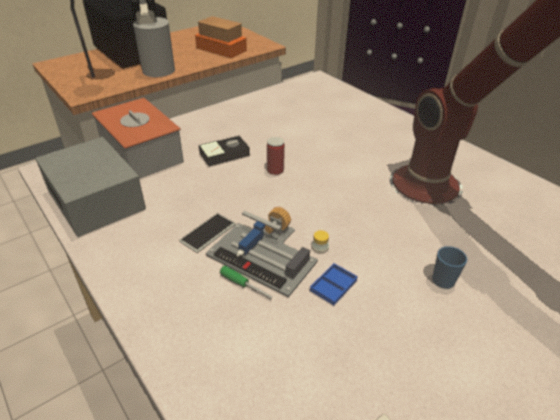

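View pics/top0.png

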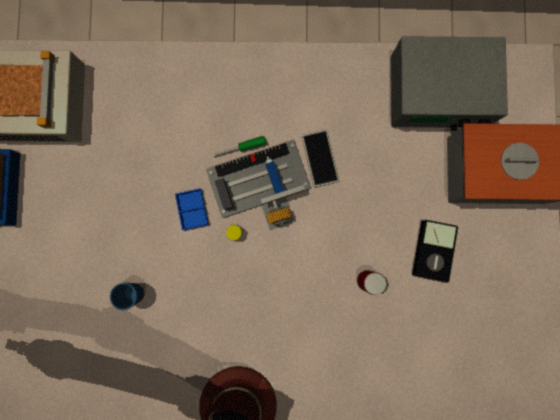

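View pics/wrist0.png

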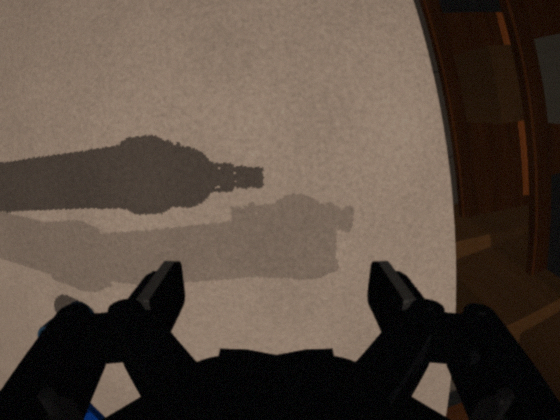

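The top view shows the fixture around (258,178), the wheel at (278,216), the jar at (234,233) and the red mark at (253,157). Next I'll enlarge that area and fit the pose.

Run:
```python
import cv2
a=cv2.imread("pics/top0.png")[125:260,170:350]
cv2.imwrite("pics/topc.png",cv2.resize(a,None,fx=4.4,fy=4.4,interpolation=cv2.INTER_CUBIC))
a=cv2.imread("pics/scene0.png")[195:310,175:365]
cv2.imwrite("pics/scenec.png",cv2.resize(a,None,fx=4.2,fy=4.2,interpolation=cv2.INTER_CUBIC))
```

```text
(no output)
```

View pics/topc.png

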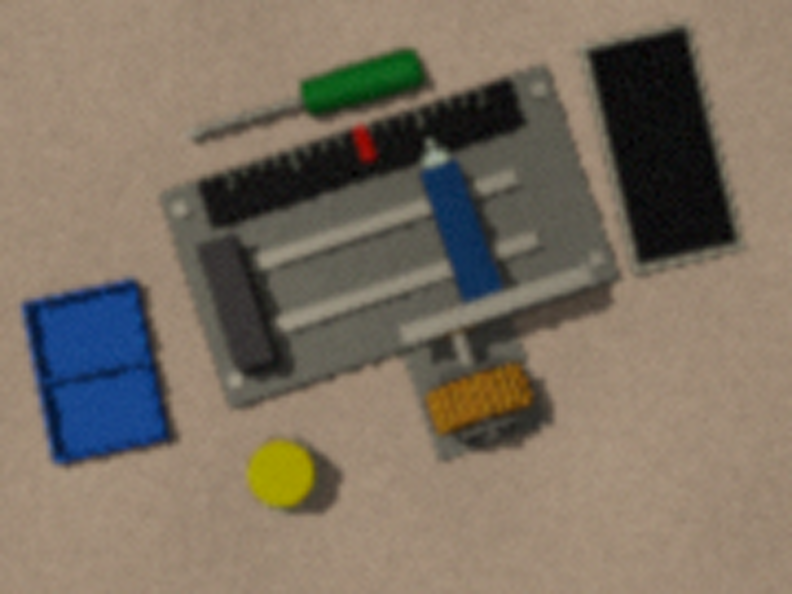

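View pics/scenec.png

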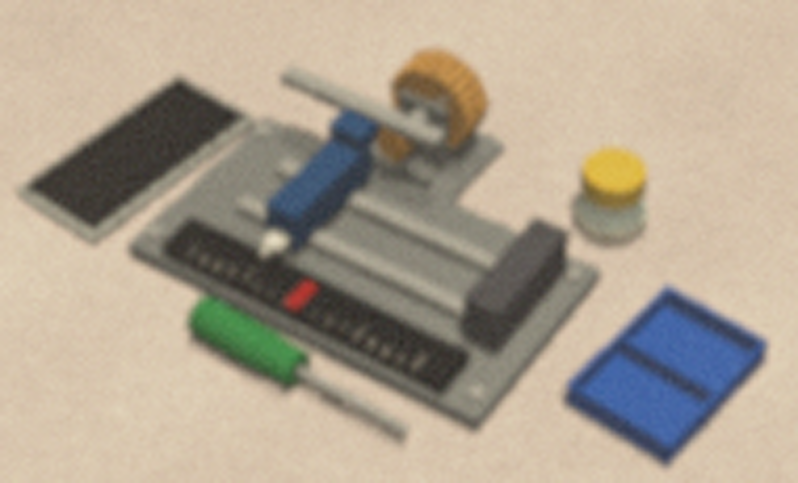

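```bash
cat > h.py <<'E'
import numpy as np, cv2
from bench import imaging
def proj(n,P):
    c=imaging.camera_params(n);T=np.linalg.inv(c['cam_to_world']);p=(T[:3,:3]@np.asarray(P,float).T).T+T[:3,3]
    return np.c_[c['fx']*p[:,0]/p[:,2]+c['cx'],c['fy']*p[:,1]/p[:,2]+c['cy']]
def ray(n,u,v,z):
    c=imaging.camera_params(n);T=c['cam_to_world'];d=T[:3,:3]@np.array([(u-c['cx'])/c['fx'],(v-c['cy'])/c['fy'],1]);o=T[:3,3]
    return o+d*(z-o[2])/d[2]
def f2w(f,P):
    P=np.atleast_2d(P).astype(float);c,s=np.cos(f[2]),np.sin(f[2])
    return np.c_[f[0]+c*P[:,0]-s*P[:,1],f[1]+s*P[:,0]+c*P[:,1],P[:,2]]
E
python3 - <<'E'
from h import *
from scipy.optimize import least_squares
tc=np.array([(165,193),(545,68),(618,275),(235,405),(479,392)])/4.4+[170,125]
L=np.array([(.125,-.07,.012),(-.125,-.07,.012),(-.125,.07,.012),(.125,.07,.012),(-.02,.105,.075)])
sc=np.array([(475,425),(132,250),(597,270)])/4.2+[175,195]
Ls=L[[0,1,3]]
for w in (0,1):
    fun=lambda f:np.r_[(proj("top",f2w(f,L))-tc).ravel(),w*(proj("scene",f2w(f,Ls))-sc).ravel()]
    r=least_squares(fun,[.6,0,1.5],x_scale=[.1,.1,1]);print(r.x,r.fun.round(1))
f=r.x
print("wheeltop",f2w(f,(-.02,.105,.0755)))
p=ray("top",433/4.4+170,150/4.4+125,.026);g=ray("top",371/4.4+170,160/4.4+125,.025)
R=np.array([[np.cos(f[2]),np.sin(f[2])],[-np.sin(f[2]),np.cos(f[2])]])
print(R@(p[:2]-f[:2]),R@(g[:2]-f[:2]))
p=ray("scene",268/4.2+175,250/4.2+195,.026);g=ray("scene",307/4.2+175,285/4.2+195,.025)
print(R@(p[:2]-f[:2]),R@(g[:2]-f[:2]))
j=ray("top",282/4.4+170,473/4.4+125,.045);print('jar',j,R@(j[:2]-f[:2]))
E
```

```text
[ 0.59258294 -0.04760006  1.90670192] [-1.   0.3  1.1 -0.7  1.3  1.3 -0.8  1.5 -0.6 -2.3 -0.  -0.  -0.  -0.
  0.  -0. ]
[ 0.59337146 -0.04511048  1.90880822] [-1.9  0.1  0.1 -1.   0.4  0.9 -1.7  1.3 -1.5 -2.7 -0.1 -2.1 -1.8 -2.7
  0.4 -1.3]
wheeltop [[ 0.50094504 -0.09879807  0.0755    ]]
[-0.04250501 -0.03845378] [-0.00521109 -0.04486829]
[-0.03787272 -0.04053488] [-0.00252752 -0.05016577]
jar [0.44757261 0.01240247 0.045     ] [0.10260729 0.11847695]
```

Request:
{"api": "carry_out", "payload": {"moves": [[[-50,-26,0],-0.07],[[-101,-52,0],-0.14],[[-151,-78,0],-0.21],[[-202,-104,0],-0.29],[[-252,-130,0],-0.36],[[-303,-156,0],-0.44],[[-353,-182,0],-0.51],[[-404,-208,0],-0.584]], "fingers": 0, "force": 40}}

```text
t: 1.15
tcp_pos: [0.5007, 0.3285, 0.2311]
tcp_rot: [-0.0, -0.169, 0.986, -0.0]
force: [-0.5, -0.1, -0.2]
finger_gap: -0.003
```

Request:
{"api": "carry_out", "payload": {"moves": [[[17,-50,5],0],[[35,-101,10],0],[[53,-152,15],0],[[70,-202,20],0],[[88,-252,25],0],[[106,-303,30],0],[[124,-353,35],0],[[141,-403,40],0]]}}

```text
t: 2.15
tcp_pos: [0.4997, -0.0988, 0.1911]
tcp_rot: [-0.0, -0.168, 0.986, -0.0]
force: [1.1, -0.5, 0.9]
finger_gap: 0.0
```

Run:
```python
from bench import monitor, imaging, ctrl
import cv2
s=monitor.observe();print(s['tcp_pos'],s['tcp_rot'],s['force'],s['joint_velocities'].round(3))
for n in("wrist","top"):
    a=imaging.snapshot(n);cv2.imwrite(f"pics/{n}1.png",cv2.resize(a[:,:,::-1],None,fx=1.4,fy=1.4))
    cv2.imwrite(f"pics/{n}1raw.png",a[:,:,::-1])
```

```text
[ 0.49972306 -0.09876541  0.19112349] [-1.67026263e-05 -1.67840122e-01  9.85814228e-01 -8.18500849e-06] [ 1.12654319 -0.46519117  0.91752622] [ 0.785  0.146  0.053 -0.127 -0.011 -0.031  0.84 ]
```

View pics/wrist1.png

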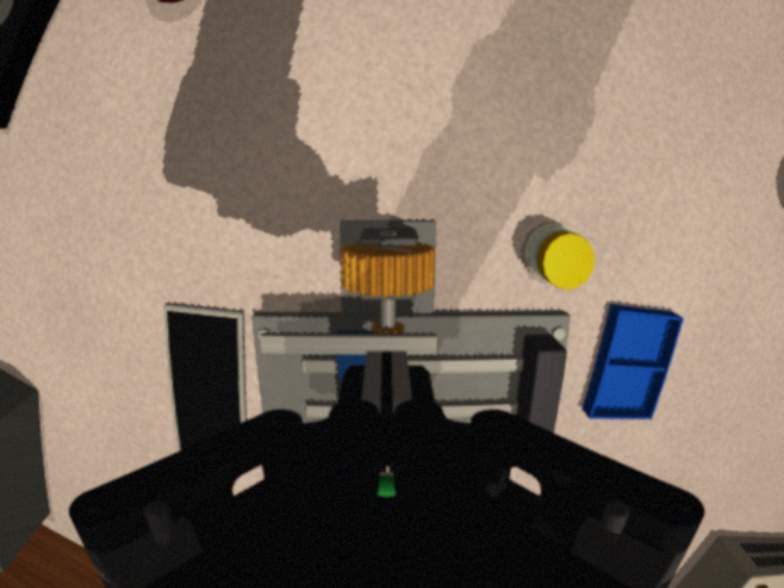

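```bash
cat >> h.py <<'E'
from scipy.spatial.transform import Rotation as Ro
def tool2w(s):
    T=np.eye(4);q=s['tcp_rot'];T[:3,:3]=Ro.from_quat([q[1],q[2],q[3],q[0]]).as_matrix();T[:3,3]=s['tcp_pos'];return T
def wproj(s,P):
    c=imaging.camera_params("wrist");T=np.linalg.inv(tool2w(s)@c['hand_eye']);p=(T[:3,:3]@np.asarray(P,float).T).T+T[:3,3]
    r=np.hypot(p[:,0],p[:,1]);th=np.arctan2(r,p[:,2]);return np.c_[c['fx']*th*p[:,0]/r+c['cx'],c['fy']*th*p[:,1]/r+c['cy']]
def wray(s,u,v,z):
    c=imaging.camera_params("wrist");T=tool2w(s)@c['hand_eye'];x,y=u-c['cx'],v-c['cy'];r=np.hypot(x,y);th=r/c['fx']
    d=T[:3,:3]@np.array([np.sin(th)*x/r,np.sin(th)*y/r,np.cos(th)]);return T[:3,3]+d*(z-T[2,3])/d[2]
def fl(f,p):
    c,s=np.cos(f[2]),np.sin(f[2]);return np.array([[c,s],[-s,c]])@(p[:2]-f[:2])
E
python3 - <<'E'
from h import *
from bench import monitor
s=monitor.observe();print(s['tcp_pos'],s['joint_velocities'].round(3))
a=imaging.snapshot("wrist")[:,:,::-1];cv2.imwrite("pics/w2raw.png",a)
f=[ 0.59337146,-0.04511048,1.90880822]
b=cv2.resize(a,None,fx=1.4,fy=1.4)
L=[(-.02+dx,.105+dy,.045+(.0755-.045 if dx==0 else 0)) for dx in(-.0305,0,.0305) for dy in(-.012,.012)]+[(-.125,.07,.012),(.125,.07,.012)]
p=wproj(s,f2w(f,L));print(p*1.4)
for u,v in p*1.4: cv2.circle(b,(int(u),int(v)),3,(0,0,255),1)
cv2.imwrite("pics/w2.png",b)
E
```

```text
[ 0.49856298 -0.10550553  0.19054012] [-0.07  -0.013 -0.098  0.011 -0.051  0.007 -0.046]
[[350.23149934 300.14286507]
 [349.05981138 264.64949338]
 [397.1422862  313.92541595]
 [396.91607217 274.69420454]
 [442.21620998 299.19308479]
 [442.9087629  263.73209171]
 [258.49967417 317.78216882]
 [578.77765486 313.88355151]]
```

View pics/w2.png

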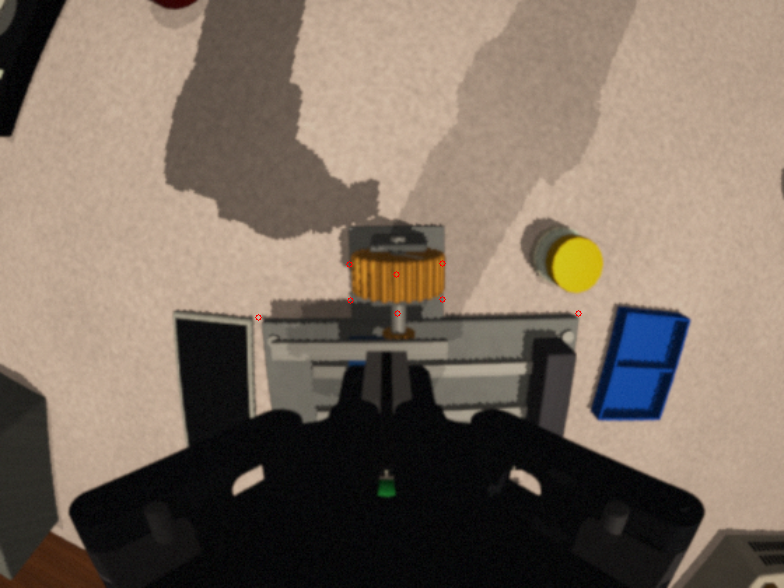

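Run:
```python
import cv2
a=cv2.imread("pics/w2raw.png")[150:260,170:430]
cv2.imwrite("pics/w2c.png",cv2.resize(a,None,fx=3,fy=3,interpolation=cv2.INTER_CUBIC))
```

```text
(no output)
```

View pics/w2c.png

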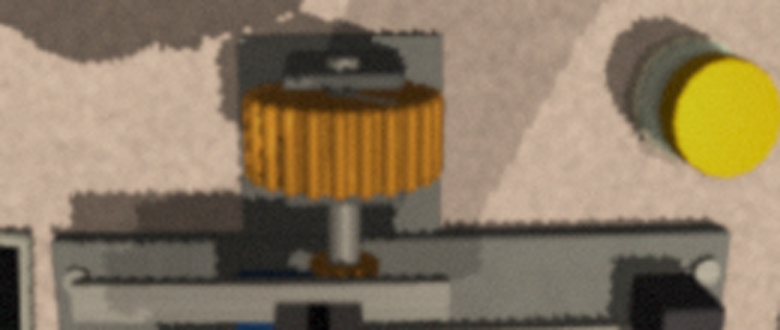

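Run:
```python
from h import *
from bench import monitor
from scipy.optimize import least_squares
s=monitor.observe();print(s['tcp_pos'],s['joint_velocities'].round(3))
o=lambda x,y:(170+x/3,150+y/3)
# wheel inner/outer top edges, mid
p1=wray(s,*o(343,108),.0755);p2=wray(s,*o(343,200),.0755);print("wheel",p1,p2,(p1+p2)/2, np.linalg.norm(p1-p2))
c1=wray(s,*o(55,235),.012);c2=wray(s,*o(725,226),.012);print("corners",c1,c2,np.linalg.norm(c1-c2), np.arctan2(*(c2-c1)[[1,0]]))
r1=wray(s,*o(75,281),.063);r2=wray(s,*o(447,281),.063);print("rack",r1,r2,np.linalg.norm(r1-r2), np.arctan2(*(r2-r1)[[1,0]]))
yaw=np.arctan2(*(c2-c1)[[1,0]]);w=(p1+p2)/2
ex=np.array([np.cos(yaw),np.sin(yaw)]);ey=np.array([-ex[1],ex[0]])
O=w[:2]+.02*ex-.105*ey;f=[*O,yaw];print(f)
for q in(c1,c2,r1,r2):print(fl(f,q))
for n,k,pt in(("top",4.4,((433,150,.026),(371,160,.025),(479,398,.0755))),):
    for u,v,z in pt: print(fl(f,ray(n,u/k+170,v/k+125,z)))
```

```text
[ 0.49911828 -0.10123132  0.19074845] [-0.059 -0.01  -0.08   0.008 -0.024  0.001 -0.012]
wheel [ 0.48203761 -0.10032401  0.0755    ] [ 0.50650145 -0.09174152  0.0755    ] [ 0.49426953 -0.09603276  0.0755    ] 0.025925635661477472
corners [ 0.5699106  -0.17675039  0.012     ] [0.48778674 0.05331215 0.012     ] 0.2442807848366322 1.9136609156093494
rack [ 0.5608827  -0.15866776  0.063     ] [ 0.52374854 -0.05225617  0.063     ] 0.11270480158728637 1.9065507827429995
[np.float64(0.5864343300581856), np.float64(-0.041897290671104245), np.float64(1.9136609156093494)]
[-0.12144899  0.06089775]
[0.12283179 0.06089775]
[-0.10138379  0.06332105]
[0.01131816 0.06251971]
[-0.04804945 -0.04370019]
[-0.0107871  -0.05029561]
[-0.02503803  0.11054991]
```

Request:
{"api": "carry_out", "payload": {"moves": [[[3,-5,20],0],[[5,-8,40],0],[[7,-10,60],0],[[7,-12,75],0],[[7,-13,82],0],[[7,-14,85],0],[[7,-14,85],0],[[7,-14,85],0]]}}

```text
t: 3.3
tcp_pos: [0.4984, -0.1126, 0.1068]
tcp_rot: [0.0, -0.168, 0.986, -0.0]
force: [-0.9, 1.1, -0.0]
finger_gap: 0.0
```

Run:
```python
from h import *
from bench import monitor
s=monitor.observe();print(s['tcp_pos'],s['joint_velocities'].round(3),s['force'])
a=imaging.snapshot("wrist")[:,:,::-1];cv2.imwrite("pics/w3raw.png",a)
cv2.imwrite("pics/w3.png",cv2.resize(a,None,fx=1.4,fy=1.4))
```

```text
[ 0.49842702 -0.11255481  0.10681841] [ 0.001 -0.001  0.     0.002 -0.001  0.     0.002] [-0.88277896  1.07325672 -0.02362452]
```

View pics/w3.png

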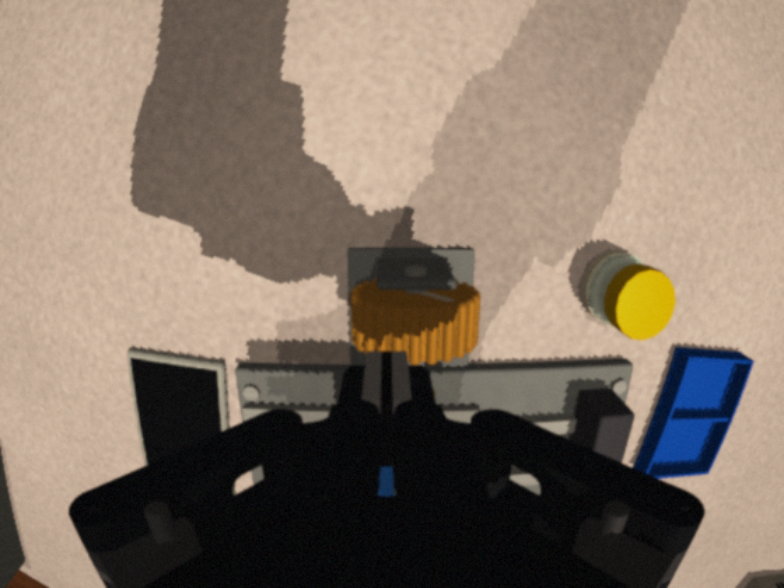

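Run:
```python
from h import *
from bench import monitor
s=monitor.observe()
print("tcp px",wproj(s,[s['tcp_pos']])*1.4)
o=lambda x,y:(x/1.4,y/1.4)
p1=wray(s,*o(417,305),.0755);p2=wray(s,*o(417,366),.0755);w=(p1+p2)/2;print("wheel",p1,p2,w,np.linalg.norm(p1-p2))
c1=wray(s,*o(237,363),.012);c2=wray(s,*o(631,360),.012);yaw=np.arctan2(*(c2-c1)[[1,0]]);print(c1,c2,np.linalg.norm(c1-c2),yaw)
T=tool2w(s);print((T[:3,:3].T@(w-s['tcp_pos']))*1e3)
print(wproj(s,[T[:3,:3]@np.array([x,y,z])/1e3+s['tcp_pos'] for x,y,z in [(11,0,0),(-11,0,0),(0,10,0)]])*1.4)
a=cv2.imread("pics/w3raw.png")[170:280,220:360]
cv2.imwrite("pics/w3c.png",cv2.resize(a,None,fx=5,fy=5,interpolation=cv2.INTER_CUBIC))
```

```text
tcp px [[386.9934521  371.23205752]]
wheel [ 0.48077732 -0.10601847  0.0755    ] [ 0.50592761 -0.09651733  0.0755    ] [ 0.49335247 -0.1012679   0.0755    ] 0.026885095577508292
[ 0.56708796 -0.18280041  0.012     ] [0.48668949 0.04780819 0.012     ] 0.24422170043371189 1.906255530295476
[ 1.00094308 12.36439089 31.28711451]
[[387.06604818 341.83346374]
 [386.92208919 398.93492968]
 [415.8268869  371.1736836 ]]
```

View pics/w3c.png

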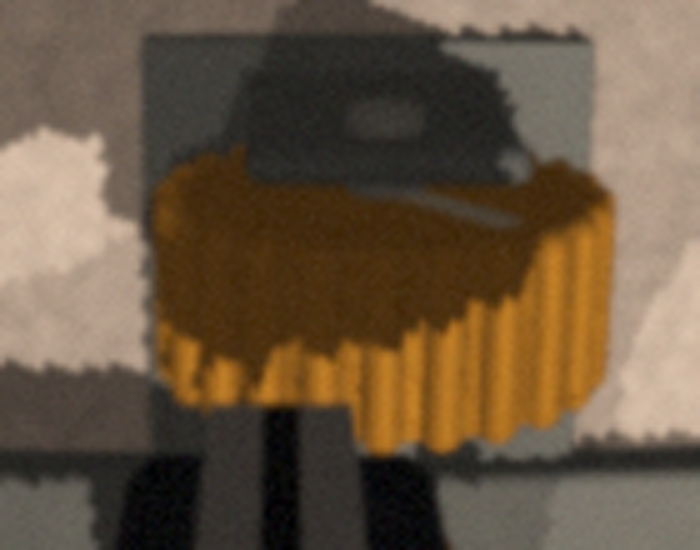

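Request:
{"api": "carry_out", "payload": {"moves": [[[1,-6,20],0],[[1,-6,30],0],[[1,-6,33],0],[[1,-6,34],0],[[1,0,33.5],0],[[1,6,33],0],[[1,12,33],0],[[1,12,33],0]]}}

```text
t: 4.35
tcp_pos: [0.4937, -0.1022, 0.0752]
tcp_rot: [0.001, -0.168, 0.986, -0.001]
force: [-1.3, -2.2, 12.0]
finger_gap: 0.002
```

Run:
```python
from h import *
from bench import monitor
s=monitor.observe();print(s['tcp_pos'],s['joint_velocities'].round(3),s['force'])
for n in("wrist","scene"):
    a=imaging.snapshot(n)[:,:,::-1];cv2.imwrite(f"pics/{n}4raw.png",a)
a=cv2.imread("pics/wrist4raw.png");cv2.imwrite("pics/w4.png",cv2.resize(a,None,fx=1.4,fy=1.4))
a=cv2.imread("pics/scene4raw.png")[195:310,175:365]
cv2.imwrite("pics/scene4c.png",cv2.resize(a,None,fx=4.2,fy=4.2,interpolation=cv2.INTER_CUBIC))
```

```text
[ 0.49372458 -0.10217391  0.0752359 ] [ 0.003  0.001 -0.002 -0.001 -0.003  0.003  0.002] [-1.27011355 -2.20132298 12.00295368]
```

View pics/w4.png

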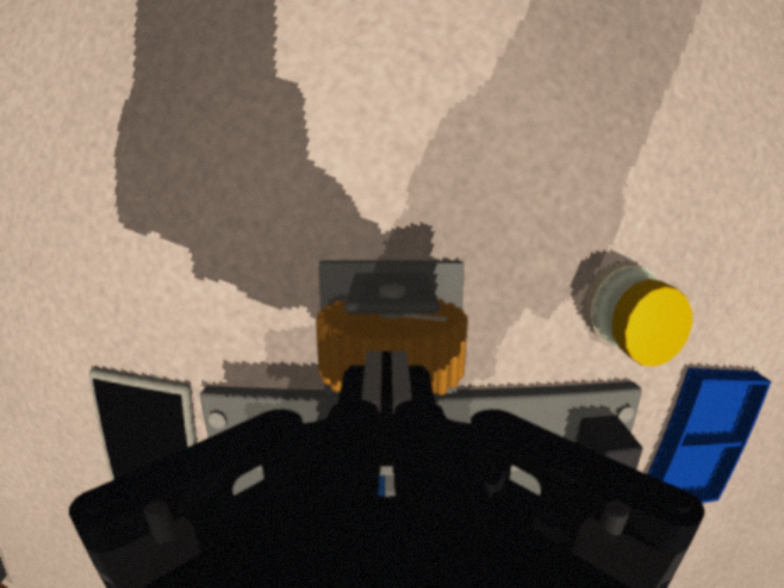

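View pics/scene4c.png

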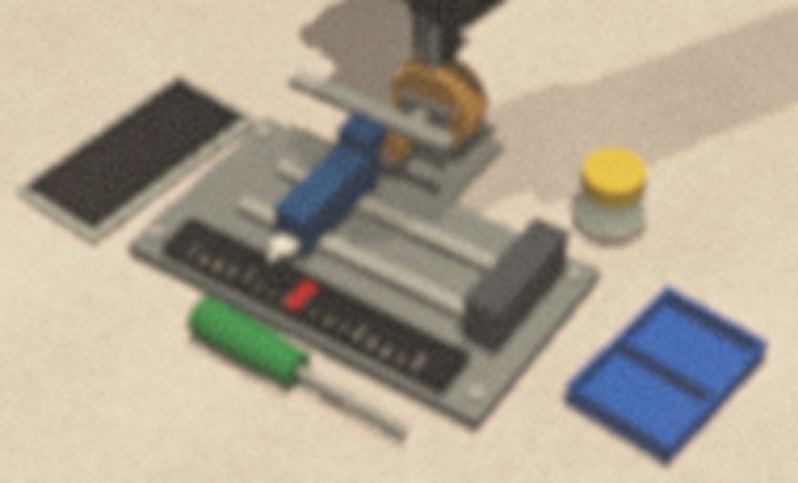

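Request:
{"api": "carry_out", "payload": {"moves": [[[0,6,0],0],[[0,12,0.5],0],[[0,18,1.5],0],[[0,18,1.5],0],[[0,19,-15],0],[[0,0,-20],0],[[0,-18,-18],0],[[0,-18,-12],0]]}}

```text
t: 5.45
tcp_pos: [0.4994, -0.1217, 0.0846]
tcp_rot: [0.0, -0.165, 0.986, -0.001]
force: [-0.0, 0.7, 0.1]
finger_gap: 0.001
```

```bash
cat > look.py <<'E'
from h import *
from bench import monitor
import sys
k=sys.argv[1]
s=monitor.observe();print(s['t'],s['tcp_pos'],s['force'])
for n in("top","scene"):
    a=imaging.snapshot(n)[:,:,::-1];cv2.imwrite(f"pics/{n}{k}raw.png",a)
    a=a[135:185,205:325] if n=="top" else a[230:300,205:295]
    b=cv2.resize(a,(780,325) if n=="top" else (780,607),interpolation=cv2.INTER_CUBIC)
    cv2.imwrite(f"pics/{n}{k}c.png",cv2.resize(b,(514,400)) if n=="scene" else b)
E
python3 look.py 5
```

```text
5.45 [ 0.49935861 -0.12166671  0.08462669] [-0.01246696  0.67792637  0.06784185]
```

View pics/scene5c.png

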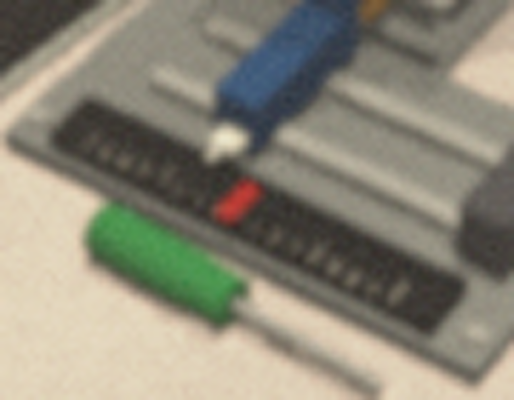

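View pics/top5c.png

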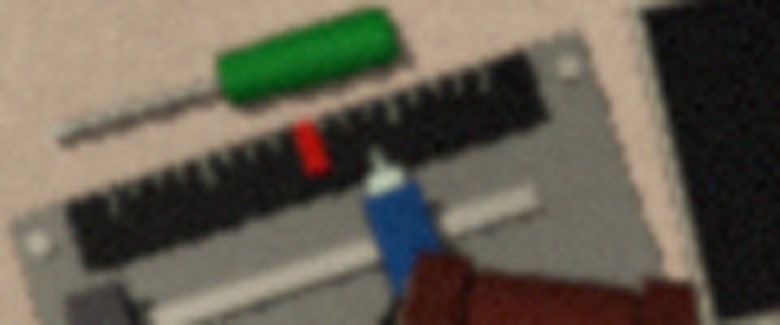

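```bash
cat > gap.py <<'E'
from h import *
f=[0.5864,-0.0419,1.9075]
def gt(p,g,k=6.5,o=(205,135)):
    P=ray("top",p[0]/k+o[0],p[1]/k+o[1],.026);G=ray("top",g[0]/k+o[0],g[1]/k+o[1],.025);return (fl(f,G)-fl(f,P))*1e3
def gs(p,g):
    k=514/90
    P=ray("scene",p[0]/k+205,p[1]/(400/70)+230,.026);G=ray("scene",g[0]/k+205,g[1]/(400/70)+230,.025);return (fl(f,G)-fl(f,P))*1e3
E
python3 -c "
from gap import *
print(gt((378,156),(317,172)),gs((207,161),(252,187)),gt((433,142),(371,160),4.4,(170,125)))"
```

```text
[25.64571247 -1.89477502] [24.60789215 -1.01173862] [38.84634034 -1.73630156]
```

Request:
{"api": "carry_out", "payload": {"moves": [[[0,0,9],0],[[0,0,13],0],[[0,6,12.5],0],[[0,12,12],0],[[0,18,12],0],[[0,24,12],0],[[0,30,12.5],0],[[0,36,13.5],0]]}}

```text
t: 6.55
tcp_pos: [0.4877, -0.0842, 0.0725]
tcp_rot: [0.001, -0.168, 0.986, -0.0]
force: [0.8, -0.8, 2.1]
finger_gap: 0.0
```

Request:
{"api": "carry_out", "payload": {"moves": [[[0,0,0],0],[[0,0,0],0],[[0,1,-15],0],[[0,-10,-22],0],[[0,-24,-22],0],[[0,-36,-20],0],[[0,-36,-13.5],0],[[0,-36,-13.5],0]]}}

```text
t: 7.55
tcp_pos: [0.4981, -0.1182, 0.0842]
tcp_rot: [-0.001, -0.168, 0.986, 0.001]
force: [-0.3, -0.0, 0.2]
finger_gap: -0.001
```

```bash
python3 look.py 6
```

```text
7.55 [ 0.49812981 -0.11822991  0.08423143] [-0.2646432  -0.01430677  0.18712791]
```

View pics/scene6c.png

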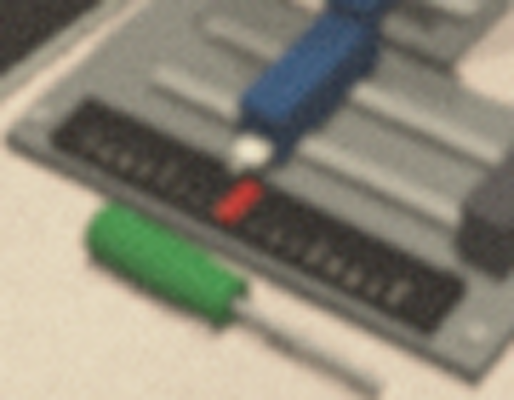

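View pics/top6c.png

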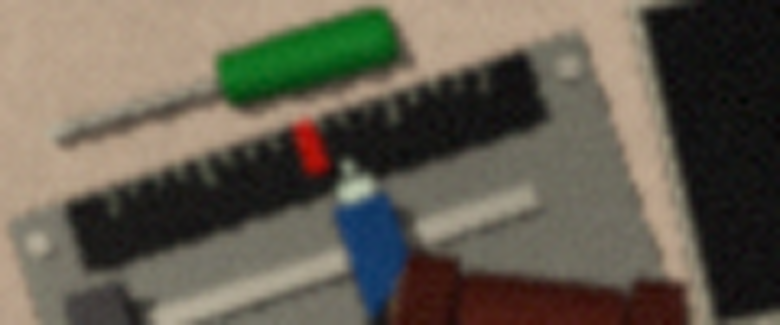

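```bash
python3 -c "
from gap import *
print(gt((348,166),(317,172)),gs((233,171),(252,187)),gt((378,156),(348,166)))"
```

```text
[12.75507235 -1.89873192] [11.75002384 -2.39781527] [12.88083422 -0.20020816]
```

Request:
{"api": "carry_out", "payload": {"moves": [[[0,0,9],0],[[0,0,13],0],[[0,6,12.5],0],[[0,12,12],0],[[0,18,12],0],[[0,24,12],0],[[0,30,12.5],0],[[0,34,13],0]]}}

```text
t: 8.65
tcp_pos: [0.4882, -0.0861, 0.0729]
tcp_rot: [0.001, -0.168, 0.986, -0.0]
force: [-0.1, -1.2, 1.7]
finger_gap: 0.001
```

Request:
{"api": "carry_out", "payload": {"moves": [[[0,0,0],0],[[0,0,0],0],[[0,0,-15],0],[[0,-10,-22],0],[[0,-24,-22],0],[[0,-34,-20],0],[[0,-34,-13],0],[[0,-34,-13],0]]}}

```text
t: 9.65
tcp_pos: [0.4981, -0.1182, 0.0842]
tcp_rot: [-0.001, -0.168, 0.986, 0.001]
force: [-0.0, 0.3, -0.3]
finger_gap: 0.002
```

```bash
python3 look.py 7
```

```text
9.65 [ 0.49809321 -0.11819044  0.08417476] [-0.01118284  0.28934704 -0.33348774]
```

View pics/scene7c.png

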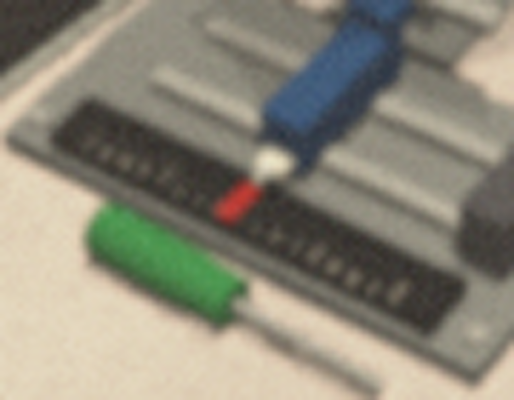

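View pics/top7c.png

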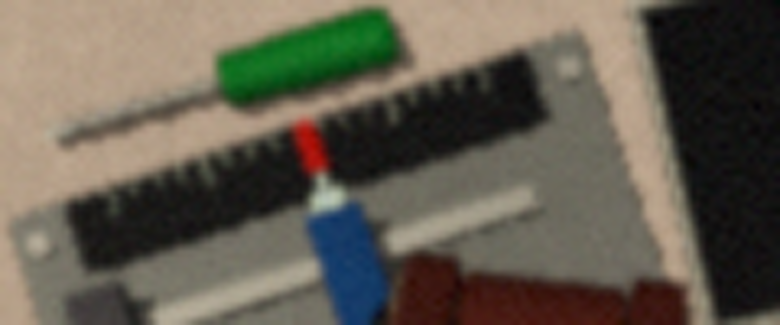

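Run:
```python
from gap import *
for n,o,sz in(("top",(240,145),(30,25)),("scene",(236,250),(25,22))):
    a=cv2.imread(f"pics/{n}7raw.png").astype(int);c=a[o[1]:o[1]+sz[1],o[0]:o[0]+sz[0]]
    v,u=np.mgrid[o[1]:o[1]+sz[1],o[0]:o[0]+sz[0]]
    red=np.clip(c[...,2]-np.maximum(c[...,0],c[...,1])-25,0,None).astype(float)
    R=fl(f,ray(n,(u*red).sum()/red.sum(),(v*red).sum()/red.sum(),.025))
    # per-row x of red
    bright=c.min(2)
    print(n,"red centre",R*1e3)
    z=.026
    m=bright>(150 if n=="top" else 165)
    for uu,vv in zip(u[m],v[m]): print(uu,vv,bright[vv-o[1],uu-o[0]],(fl(f,ray(n,uu,vv,z))*1e3).round(1))
```

```text
top red centre [ -8.94494937 -63.19837674]
256 164 152 [-12.5 -42.1]
254 165 172 [ -6.6 -41.2]
255 165 177 [ -9.1 -40.4]
256 165 171 [-11.6 -39.5]
254 166 164 [ -5.8 -38.7]
255 166 163 [ -8.3 -37.8]
256 166 154 [-10.8 -37. ]
scene red centre [ -7.81212116 -63.53468646]
250 257 168 [-15.  -37.7]
251 257 185 [-13.  -36.3]
252 257 190 [-10.9 -34.9]
253 257 175 [ -8.8 -33.5]
250 258 174 [-13.  -40.5]
251 258 196 [-10.9 -39.1]
252 258 195 [ -8.9 -37.7]
253 258 192 [ -6.8 -36.3]
254 258 180 [ -4.8 -35. ]
250 259 167 [-11.  -43.2]
251 259 185 [ -8.9 -41.9]
252 259 180 [ -6.9 -40.5]
253 259 175 [ -4.9 -39.1]
254 259 167 [ -2.8 -37.8]
```

Request:
{"api": "carry_out", "payload": {"moves": [[[0,0,-10],0],[[0,0,-25],0],[[0,0,-40],0],[[0,0,-55],0],[[0,0,-70],0],[[0,0,-80],0],[[0,0,-80],0],[[0,0,-80],0]]}}

```text
t: 10.75
tcp_pos: [0.4987, -0.1185, 0.1649]
tcp_rot: [-0.001, -0.168, 0.986, 0.0]
force: [-0.1, 0.4, 0.2]
finger_gap: 0.0
```

```bash
python3 look.py 8
python3 - <<'E'
import cv2
a=cv2.imread("pics/top0.png");b=cv2.imread("pics/top8raw.png")
cv2.imwrite("pics/cmp.png",cv2.hconcat([cv2.resize(x[120:310,90:470],(400,200)) for x in (a,b)]))
E
```

```text
10.75 [ 0.49866421 -0.11851022  0.16490764] [-0.0809832   0.44170064  0.16812854]
```

View pics/top8c.png

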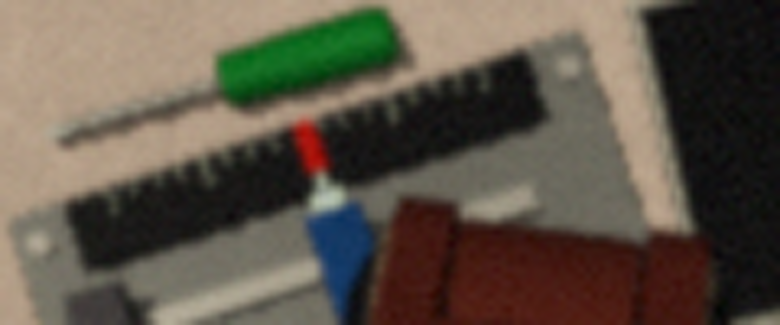

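View pics/cmp.png

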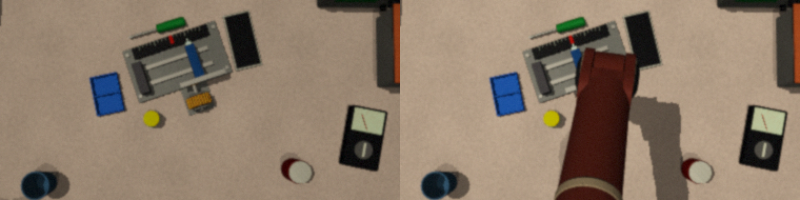

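The pointer at (320,180) sits directly below the red mark, and the bystanders haven't moved. The finger is about 90 mm above the wheel, so I'm handing in.

```bash
python3 -c "
from bench import ctrl
print(ctrl.hand_in())"
```

```text
the job is handed in; nothing more can be done
None
```

The pointer now stands level with the red mark. I rolled the top of the brass wheel with the shut fingertips in three strokes of about 34–36 mm, lifted about 90 mm clear, and handed the job in at about 11 s. The hand-in reports no verdict.

- **Alignment:** the pointer and the middle of the red mark agree to about 0.3 mm along the scale in the top view and about 1.2 mm in the scene view. The calibration is only good to about 2 mm, but the 4 mm limit still leaves some room.
- **Contact:** the highest wheel force I read was about 12 N, seen at the end of a move; I did not record it during the strokes. The fingers stayed above the wheel, away from the jaw.
- **At hand-in:** the force was back to the sensor's usual noise. By eye, the top view before and after shows no change in the driver, phone, tray, jar, can, cup or meter.
- **Disagreement:** the wheel and rack sit about 7–9 mm nearer the robot relative to the base plate than I first assumed, because the plate is not centred on the jaws' line. I corrected for this from the wrist camera before touching the wheel.

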